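Open the pump box hatch and reset its switch

TASK

Open the service hatch of the coffee machine's sloping pump control box: swing both turn buttons a quarter turn aside, lift the hatch panel out by its handle, and lay it flat, handle up, in the middle of the black rubber mat, lowering it all the way down before letting go. Then push the toggle switch inside the opening all the way over to its up-slope side. Leave the cup, jar and canister where they stand.

Things in the scene. Friction and masses are not known exactly. Their poses are not given: they have to be found in the camera images.
- console: The fixed control box: bare steel, 260 deep x 300 wide, top face sloped 30 degrees, low edge (50 high) towards the robot, far edge 200 high. Origin under its centre; z up, x level towards the high edge, y along the slope's contour. Slope directions in these axes: u = (0.866, 0, 0.5) up-slope; n = (-0.5, 0, 0.866) square out of the slope.
- console_hatch (a point): Centre of the hatch opening (120 along u x 130 along y) in the plane of the ledge on which the panel lies, at height 125, at the middle of the box's sloping face. Axes as console (upright, not sloped). The frame round the panel stands 5 above the ledge, with 2 play each side. Inside, the cavity is free to its floor 88 below the ledge (along n).
- panel_handle (a point): Centre of the hatch panel's handle grip: a black bar 50 long (panel y) x 12 wide (panel x) x 12 high, on two posts. The point lies 33 above the panel's underside, 28 above its top face; 22 is free below the bar. Axes are the panel's: z square out of it, x up-slope while in the frame, y along the bar.
- panel_center (a point): Centre of the loose aluminium hatch panel, a plate 140 (x) x 150 (y) x 5 thick, about 0.3 kg with its handle, half-way through its thickness. Same axes as panel_handle. In the frame it lies sloped 30 degrees, held by the turn buttons.
- turn_left (a joint): Angle of the black plastic turn button at the +y side of the panel, rad, counter-clockwise seen square onto the slope, range -1.75 to 1.75. At 0 (start within 0.3) it lies along the box's y and laps 8 over the panel edge. May be turned either way: beyond about 1.2 it frees the panel, 1.57 is a quarter turn. Stays where it is left (friction 0.04 N m).
- turn_right (a joint): The same for the button at the -y side of the panel.
- turn_left_fin (a point): Middle of the grip fin of the +y turn button, on its pivot axis, 93 from the panel's middle. The fin is 9 thick (x), 36 long (y), 22 tall: the point is 11 below its top and 11 above the foot bar (14 wide, 52 long, 5 thick), which lies 1.5 above the frame. Axes turn with the button: z square out of the slope (the pivot), y along the fin.
- turn_right_fin (a point): The same on the -y turn button.
- switch (a joint): Angle of the black toggle switch inside the opening, rad: 0 leans 0.5 rad down-slope (to the robot), 1.0 leans 0.5 rad up-slope, its stop. Starts between 0 and 0.2. Stays where left; moves with 1 to 2 N at its tip.
- switch_tip (a point): Tip of the toggle switch, a stick 50 long on a 22 high block in the middle of the cavity floor. It swings in the u-n plane about an axis along the box's y. At its start the tip is about 22 below the ledge plane (along n), when upright 16. The whole hatch opening round it is free.
- mat_top (a point): Centre of the top of the black rubber mat, 220 x 220 x 4, fixed on the bench to the left or right of the box. z up.
- cup: Bystander: open steel cup, 74 across, 75 high, in the low steel tray (200 x 200 x 30) on the other side from the mat. Origin under its centre.
- jar: Bystander: glass jar, 56 across, 90 high, in the tray. Origin under its centre.
- canister: Bystander: aluminium canister, 70 across, 110 high, on the bench beside the box at its far left corner. Origin under its centre.
Things that resemble listed ones, but are neither listed nor needed, are in the scene too. What is shaped like the part that bears panel_handle but green is not meant.

How it is judged (in metres and radians):
On the way, in this order (a step that is already met when the one before it is completed fails the run):
1. both turn buttons are swung aside (beyond 1.1 rad) ((value of joint turn_left above 1.1 rad or value of joint turn_left below -1.1 rad) and (value of joint turn_right above 1.1 rad or value of joint turn_right below -1.1 rad)), for 0.1 s.
2. the panel is lifted out of its frame, clear by 40 mm (distance between panel_center and console_hatch above 0.045 m), for 0.1 s.
3. the panel is lowered flat onto the mat while still held (angle between panel_center's own z axis and vertical below 0.12 rad and z of panel_center in the frame of mat_top between -0.002 and 0.009 m and horizontal distance between panel_center and mat_top below 0.06 m and contact force between the fingers and panel above 0.5 N), for 0.1 s.
At the end, for the whole second after the job is handed in: The panel lies at rest, flat (within 0.12 rad), handle up, on the mat with its centre within 60 mm of the mat's centre; both turn buttons are beyond 1.1 rad either way; the switch is beyond 0.85 rad (up-slope) (all of step 1 and angle between panel_center's own z axis and vertical below 0.12 rad and z of panel_center in the frame of mat_top between -0.002 and 0.009 m and horizontal distance between panel_center and mat_top below 0.06 m and value of joint switch above 0.85 rad and linear speed of panel below 0.02 m/s); the robot touches nothing.
It fails at once if the cup is shoved more than 30 mm or tipped (distance of cup from where it was at the start of the episode above 0.03 m or angle between cup's own z axis and vertical above 0.4 rad).
It fails at once if the jar is shoved more than 30 mm or tipped (distance of jar from where it was at the start of the episode above 0.03 m or angle between jar's own z axis and vertical above 0.4 rad).
It fails at once if the canister is shoved more than 30 mm or tipped (distance of canister from where it was at the start of the episode above 0.03 m or angle between canister's own z axis and vertical above 0.4 rad).
It also fails if it takes over 72 s, if anything falls off the work surface, if the arm or the gripper's body presses on something with over 40 N, if the wrist force passes 120 N, or if a joint passes its speed limit or range.

ROBOT

A 6-joint arm with a two-finger parallel gripper is mounted at the origin on the work surface. World frame = base frame: x ahead of the robot, y to its left, z up, the work surface at z = 0. Lengths are in mm, angles in rad, forces in N, time in s.
With the tool pointing down it reaches from about 275 to 825 mm from the base axis. Payload 5.2 kg.
Tool frame: the origin (TCP) lies at the very end of the fingers, on their centre line; the grasp point (between the pads) lies 19 mm behind it; z points along the fingers, y is the direction in which the jaws open and shut (so a half turn about z gives the same grasp; the last joint's range is limited). The gripper opens to 93 mm and grips with 3 to 60 N. Pads are 15 mm wide; open, the fingers measure 128 mm over their backs; the gripper's body (75 mm by 188 mm) begins 65 mm behind the grasp point.
Start: joints at [-1.391, 0.259, 1.535, -0, 1.348, -0.203], TCP at [205.456, -510.189, 218.653] pointing down, gripper open.
Joint ranges: [-3.14, 3.14], [-0.91, 2.08], [0.19, 2.58], [-1.22, 4.36], [0.22, 2.71], [-3.12, 3.12]. Speed limits (rad/s): [2.57, 2.57, 3.14, 3.14, 3.14, 3.14].

INTERFACE

Orientations are given as [roll, pitch, yaw] about the fixed x, y, z axes, in that order (R = Rz(yaw) Ry(pitch) Rx(roll)).
In Python, from bench import robot gives the robot as it stands. The module is installed in compiled form; this text tells all that it offers. Calls block until the motion is done:
- robot.move_ptp(position, orientation): joint-space move of the TCP to a pose.
- robot.move_linear(position, ori=None, speed=150, f_stop=None): straight line of the TCP; ori=None keeps the orientation; speed is the mean speed in mm/s. With f_stop (N) it stops when the force on the tool has changed by that much, and returns True; else False.
- robot.move_j(angles): joint-space move.
- robot.move_gripper(opening): opening from 0.0 (shut) to 1.0 (fully open); the grip force is fixed at half the most; returns when the fingers have stopped.
- robot.sleep(seconds).
- robot.inverse_kinematics(position, orientation): joint angles nearest the present ones, or None.
- robot.get_image(name): name is "scene" or "top" or "wrist"; returns a dict with "img" (480x640x3 uint8, blue, green, red), "fovy" (degrees; the focal length in pixels is half the picture's height over the tangent of half this angle, whatever the lens; pixels are square), "cx", "cy" (the principal point, pixels), "k1" (the pictures are not rectified: a ray, as slopes to the right and down, at radius r is drawn at 1 + k1 r^2 times it, then the intrinsics apply), "eye" and "orientation" of the camera in the world. Camera axes: x right, y down, z forward; pixel columns grow to the right and rows downward; lengths in mm; the calibration is good to about 2 mm. A picture is of the moment at which its call begins. There is no depth.
A pose or a line that the arm cannot do raises robot.MotionError and nothing moves.
- robot.hand_in(): hands the job in, once; it reports no verdict.
Readings, each from a call of its own:
- robot.current_t(): time.
- robot.current_qpos(): joint angles.
- robot.current_joint_vel(): joint speeds.
- robot.current_joint_efforts(): joint torques, N m.
- robot.current_tcp_pos(): TCP position.
- robot.current_eef_rot(): TCP orientation.
- robot.current_contact_force(): force on the tool from outside, world axes, zero at the start.
- robot.current_ft_torque(): the same for the moment, N m.
- robot.current_gripper_width(): opening from 0.0 (shut) to 1.0 (fully open).
Only numpy, scipy, OpenCV 4.12 (cv2) and the standard library are available. Lean on these libraries where they do the work, as an engineer would, in place of code of your own. Each camera call takes 0.05 s, during which the arm holds its last target.

## Working session

There is one attempt and no reset: what is moved stays moved. The work goes in short steps, each a Python script; the robot and the scene stay as the last script left them, time stands still between calls to the robot, and variables do not carry over. Pictures are saved under pics/ and viewed, and the job is handed in when it is done.

```bash
mkdir -p pics; ls; python3 - <<'E'
from bench import robot
import cv2
for n in ["scene","top","wrist"]:
    d=robot.get_image(n); cv2.imwrite(f"pics/{n}0.png",d["img"])
    print(n,{k:v for k,v in d.items() if k!="img"})
print(robot.current_t(),robot.current_tcp_pos(),robot.current_eef_rot())
E
```

```text
pics
scene {'fovy': 55.80993735574443, 'cx': 320.08752540783814, 'cy': 242.66193461083995, 'k1': -0.05298948656376532, 'eye': array([1255.65691934, -206.93097955,  733.61659058]), 'orientation': array([-2.21727354, -0.0114983 ,  1.31403672])}
top {'fovy': 44.234191034794804, 'cx': 322.12625181296454, 'cy': 241.51164884219463, 'k1': -0.14824253351306735, 'eye': array([ 2.76334254e+02, -6.98651211e-01,  1.45601178e+03]), 'orientation': array([-3.00907344, -0.01214043, -1.55423006])}
wrist {'fovy': 58.21747682720912, 'cx': 318.8268608144368, 'cy': 241.05441359717582, 'k1': -0.09069951925739962, 'eye': array([ 269.2086499 , -485.54469095,  383.20247835]), 'orientation': array([ 2.89181318e+00,  2.45063480e-03, -1.18891653e+00])}
0.15 [ 205.3771622  -509.81924484  218.03368176] [-3.14030435e+00 -2.46663750e-04  3.82767963e-01]
```

View pics/scene0.png

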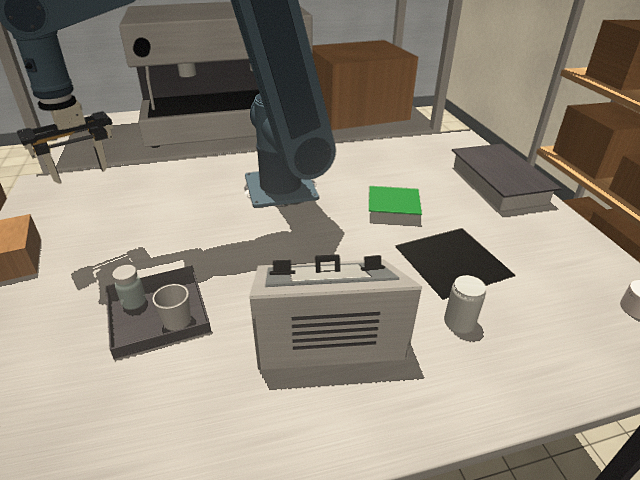

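View pics/top0.png

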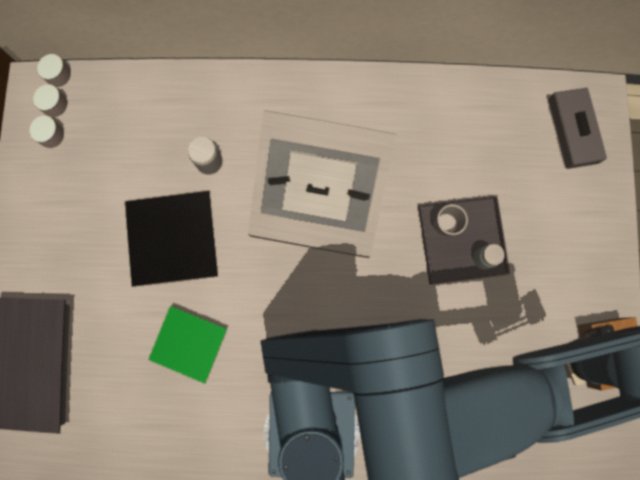

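View pics/wrist0.png

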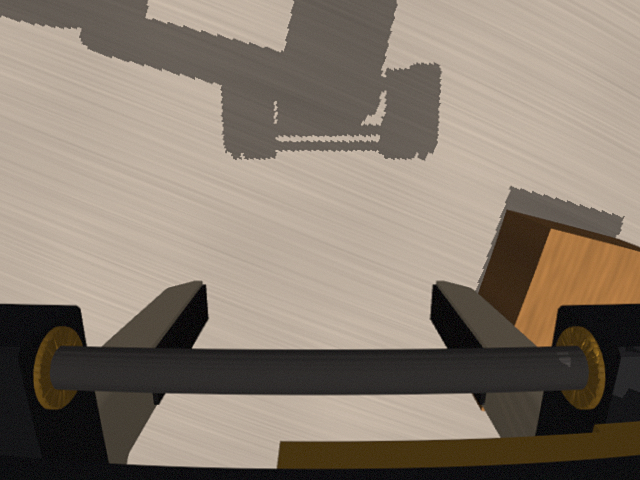

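The scene view shows the console in the middle. The mat is at top px (171,238) on the +y side, and the tray is on the -y side. In the top view the black blobs are the buttons at about (279,180) and (359,194), and the handle at about (318,189).

```bash
cat > h.py <<'E'
import numpy as np, cv2
from scipy.spatial.transform import Rotation as R
from bench import robot
def rays(d,px):
    px=np.atleast_2d(np.array(px,float)); f=240/np.tan(np.radians(d["fovy"])/2)
    K=np.array([[f,0,d["cx"]],[0,f,d["cy"]],[0,0,1]])
    # r drawn at (1+k1 r^2): OpenCV model
    n=cv2.undistortPointsIter(px.reshape(-1,1,2),K,np.array([d["k1"],0,0,0,0]),None,None,(3,50,1e-9)).reshape(-1,2)
    v=np.c_[n,np.ones(len(n))]
    return np.array(d["eye"]),v@R.from_euler('xyz',d["orientation"]).as_matrix().T
def onz(d,px,z):
    e,v=rays(d,px); return e+v*((z-e[2])/v[:,2])[:,None]
def onplane(d,px,p0,n):
    e,v=rays(d,px); return e+v*(((np.array(p0)-e)@n)/(v@n))[:,None]
def proj(d,P):
    P=np.atleast_2d(P); M=R.from_euler('xyz',d["orientation"]).as_matrix()
    c=(P-d["eye"])@M; s=c[:,:2]/c[:,2:]; r2=(s**2).sum(1,keepdims=True)
    f=240/np.tan(np.radians(d["fovy"])/2); return s*(1+d["k1"]*r2)*f+[d["cx"],d["cy"]]
def blobs(mask,amin=20):
    n,l,s,c=cv2.connectedComponentsWithStats(mask.astype(np.uint8)); 
    return [(i,s[i],c[i]) for i in range(1,n) if s[i][4]>=amin],l
def snap(n,f):
    d=robot.get_image(n); cv2.imwrite("pics/"+f,d["img"]); return d
E
python3 - <<'E'
from h import *
d=robot.get_image("top"); im=d["img"]
m=(im.max(2)<55)
b,l=blobs(m,20)
for i,s,c in b:
    if s[0]<400 and s[1]<310:
        ys,xs=np.where(l==i); r=cv2.minAreaRect(np.c_[xs,ys].astype(np.float32))
        print(s,c,r, onz(d,c,4)[0] , onz(d,c,150)[0])
cv2.imwrite("pics/topz.png",cv2.resize(im[90:300,100:420],None,fx=2.5,fy=2.5,interpolation=cv2.INTER_CUBIC))
E
```

```text
[  0  49  14  78 420] [ 3.09047619 77.01428571] ((6.5, 87.5), (77.0, 13.0), 90.0) [908.03191876 864.71145618   4.        ] [844.51462489 777.6943416  150.        ]
[269 177  19   7  96] [277.4375 180.1875] ((278.02056884765625, 180.2676544189453), (5.4454522132873535, 18.253767013549805), 85.60128784179688) [623.96820707 100.04398261   4.        ] [589.01356151  89.91429585 150.        ]
[308 186  19   8  62] [316.51612903 190.        ] ((317.0792541503906, 189.57736206054688), (18.42885398864746, 4.422924995422363), 10.619654655456543) [600.46141333   1.138491     4.        ] [567.87037936   0.95376608 150.        ]
[349 191  19   8  90] [358.33333333 194.75555556] ((357.9117431640625, 194.8529510498047), (18.675243377685547, 5.093247413635254), 14.03624439239502) [ 590.3368085  -104.13015742    4.        ] [558.76380505 -93.73010414 150.        ]
[ 126  192   91   93 7077] [170.51646178 238.33870284] ((170.16714477539062, 238.23800659179688), (85.33240509033203, 85.02786254882812), 84.17366027832031) [471.27651729 363.93792518   4.        ] [451.67504377 327.27366338 150.        ]
[ 59 303  10 122 615] [ 63.56747967 363.99674797] ((63.58502960205078, 363.5817565917969), (5.32923698425293, 121.10298919677734), 2.2457425594329834) [150.5535685 624.0639253   4.       ] [163.20083503 561.24395562 150.        ]
```

View pics/topz.png

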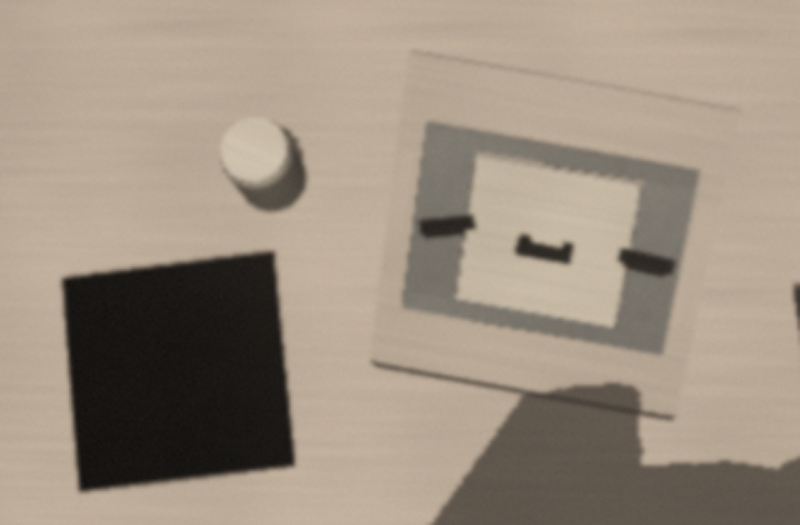

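```bash
cat >> h.py <<'E'
def frame(yaw): # columns u,y,n in world
    c=R.from_euler('z',yaw).as_matrix(); s3=np.sin(np.pi/6); c3=np.cos(np.pi/6)
    return c@np.array([[c3,0,-s3],[0,1,0],[s3,0,c3]])
def tool_ori(F,a): # tool z=-n; tool x at angle a (ccw about n) from u
    x=F@[np.cos(a),np.sin(a),0]; z=-F[:,2]; y=np.cross(z,x)
    return R.from_matrix(np.c_[x,y,z]).as_euler('xyz')
E
python3 - <<'E'
from h import *
C=np.array([585,-4,125.]);F=frame(-0.163)
for a in np.arange(-180,181,30):
    q=[]
    for v in (-93,0,93):
        q.append(robot.inverse_kinematics(list(C+F@[0,v,14]),list(tool_ori(F,np.radians(a)))))
    print(a,*[None if x is None else np.round(x,2) for x in q])
for a in (0,180,90,-90):
  for h in (150,200,250):print(a,h,robot.inverse_kinematics(list(C+F@[-20,0,h]),list(tool_ori(F,np.radians(a)))))
E
```

```text
-180 [-0.46  0.11  2.08  0.33  0.46 -2.13] [-0.21  0.13  2.06  0.06  0.43 -1.67] [ 0.02  0.19  1.99 -0.21  0.46 -1.23]
-150 [-0.46  0.11  2.08  0.33  0.46 -2.65] [-0.21  0.13  2.06  0.06  0.43 -2.2 ] [ 0.02  0.19  1.99 -0.21  0.46 -1.75]
-120 [-0.46  0.11  2.08  0.33  0.46  3.11] [-0.21  0.13  2.06  0.06  0.43 -2.72] [ 0.02  0.19  1.99 -0.21  0.46 -2.27]
-90 [-0.46  0.11  2.08  0.33  0.46  2.59] [-0.21  0.13  2.06  0.06  0.43  3.04] [ 0.02  0.19  1.99 -0.21  0.46 -2.8 ]
-60 [-0.46  0.11  2.08  0.33  0.46  2.06] [-0.21  0.13  2.06  0.06  0.43  2.52] [ 0.02  0.19  1.99 -0.21  0.46  2.96]
-30 [-0.46  0.11  2.08  0.33  0.46  1.54] [-0.21  0.13  2.06  0.06  0.43  1.99] [ 0.02  0.19  1.99 -0.21  0.46  2.44]
0 [-0.46  0.11  2.08  0.33  0.46  1.01] [-0.21  0.13  2.06  0.06  0.43  1.47] [ 0.02  0.19  1.99 -0.21  0.46  1.91]
30 [-0.46  0.11  2.08  0.33  0.46  0.49] [-0.21  0.13  2.06  0.06  0.43  0.95] [ 0.02  0.19  1.99 -0.21  0.46  1.39]
60 [-0.46  0.11  2.08  0.33  0.46 -0.03] [-0.21  0.13  2.06  0.06  0.43  0.42] [ 0.02  0.19  1.99 -0.21  0.46  0.87]
90 [-0.46  0.11  2.08  0.33  0.46 -0.56
[... 706 characters left out ...]
2.05028879  0.04894638  0.7435522  -1.6642641 ]
180 200 [-0.23541553 -0.26442274  2.00577241  0.04701949  0.87832327 -1.66356977]
180 250 [-0.24281362 -0.34213946  1.94993182  0.04703088  1.01207849 -1.66489789]
90 150 [-0.22928636 -0.17429859  2.05028879  0.04894638  0.7435522  -0.09346777]
90 200 [-0.23541553 -0.26442274  2.00577241  0.04701949  0.87832327 -0.09277344]
90 250 [-0.24281362 -0.34213946  1.94993182  0.04703088  1.01207849 -0.09410157]
-90 150 [-0.22928636 -0.17429859  2.05028879  0.04894638  0.7435522   3.04812488]
-90 200 [-0.23541553 -0.26442274  2.00577241  0.04701949  0.87832327  3.04881921]
-90 250 [-0.24281362 -0.34213946  1.94993182  0.04703088  1.01207849  3.04749109]
```

```bash
python3 - <<'E'
from h import *
C=np.array([585,-4,125.]);F=frame(-0.163)
p=robot.current_tcp_pos()
print(robot.move_ptp(list(C+F@[-10,20,200]),list(tool_ori(F,np.pi/2))))
d=snap("wrist","w1.png"); print(robot.current_t(),robot.current_tcp_pos()); print(proj(d,C+F@[0,93,22.5]),proj(d,C+F@[0,-93,22.5]))
np.save("w1.npy",d,allow_pickle=True)
E
```

```text
False
2.4333 [481.30838484  32.66072646 293.09510149]
[[331.2847303  123.11886029]] [[330.23209835 342.73905889]]
```

View pics/w1.png

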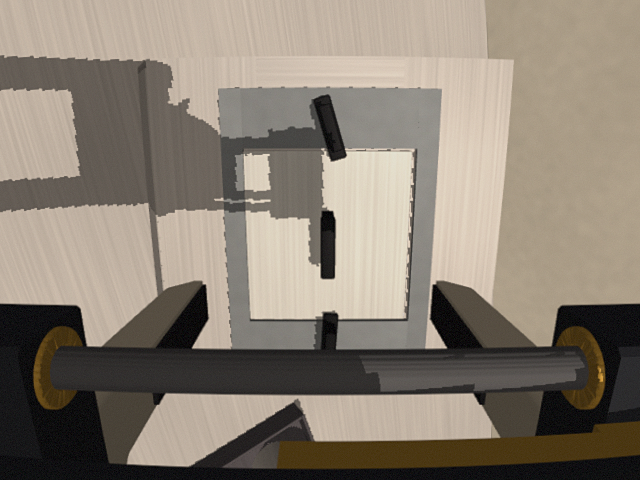

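The wrist view looks square onto the slope, with up-slope to the right and +y up. The left fin is at about (329,127) and turned ccw. The handle is at (328,245). The right fin, at (330,330), is partly hidden behind the gripper bar.

```bash
python3 - <<'E'
from h import *
d=np.load("w1.npy",allow_pickle=True).item(); im=d["img"]
C=np.array([585,-4,125.]);F=frame(-0.163)
m=(im.max(2)<60); m[:,:280]=0; m[:,380:]=0; m[346:]=0; m[:85]=0
b,l=blobs(m,100)
for i,s,c in b:
    ys,xs=np.where(l==i); box=cv2.boxPoints(cv2.minAreaRect(np.c_[xs,ys].astype(np.float32)))
    print(s,c)
    for n in (33.5,39):
        P=(onplane(d,np.r_[[c],box],C+F@[0,0,n],F[:,2])-C)@F; print(n,np.round(P[:,:2],1).tolist())
cv2.imwrite("pics/w1z.png",cv2.resize(im[80:360,210:450],None,fx=2.1,fy=2.1,interpolation=cv2.INTER_CUBIC))
# panel edges: gradients along row / col
g=im.astype(int).mean(2)
for r in (170,240,300): print(r,[ (x,int(g[r,x])) for x in range(238,256,2)],[ (x,int(g[r,x])) for x in range(402,424,2)])
for c in (350,390): print(c,[ (y,int(g[y,c])) for y in range(142,158,2)],[ (y,int(g[y,c])) for y in range(312,328,2)])
E
```

```text
[ 313   95   33   66 1114] [329.10143627 126.93357271]
33.5 [[-1.9, 90.0], [-14.8, 110.7], [-2.4, 114.2], [11.3, 68.4], [-1.5, 64.7]]
39 [[-2.1, 90.0], [-14.8, 110.3], [-2.5, 113.7], [11.0, 68.7], [-1.6, 65.1]]
[321 211  14  67 913] [327.43702081 244.57174151]
33.5 [[-3.0, -1.0], [-8.1, 26.1], [2.1, 26.1], [2.4, -28.2], [-8.1, -28.2]]
39 [[-3.1, 0.5], [-8.1, 27.2], [1.9, 27.1], [2.2, -26.3], [-8.1, -26.3]]
[280 313 100  33 592] [328.96283784 327.84290541]
33.5 [[-1.4, -73.3], [-43.1, -89.3], [-42.2, -59.8], [40.2, -60.0], [41.3, -89.6]]
39 [[-1.6, -70.7], [-42.5, -86.4], [-41.7, -57.3], [39.4, -57.6], [40.4, -86.7]]
170 [(238, 133), (240, 132), (242, 127), (244, 185), (246, 200), (248, 201), (250, 207), (252, 204), (254, 203)] [(402, 216), (404, 214), (406, 215), (408, 212), (410, 216), (412, 101), (414, 84), (416, 106), (418, 146), (420, 142), (422, 145)]
240 [(238, 129), (240, 127), (242, 130), (244, 127), (246, 152), (248, 201), (250, 197), (252, 209), (254, 205)] [(402, 216), (404, 214), (406, 211), (408, 204), (410, 96), (412, 71), (414, 139), (416, 135), (418, 138), (420, 133), (422, 136)]
300 [(238, 123), (240, 124), (242, 124), (244, 121), (246, 123), (248, 112), (250, 200), (252, 195), (254, 204)] [(402, 205), (404, 185), (406, 107), (408, 59), (410, 131), (412, 128), (414, 126), (416, 129), (418, 127), (420, 130), (422, 127)]
350 [(142, 136), (144, 139), (146, 137), (148, 123), (150, 165), (152, 215), (154, 212), (156, 211)] [(312, 202), (314, 201), (316, 202), (318, 170), (320, 44), (322, 130), (324, 133), (326, 134)]
390 [(142, 138), (144, 142), (146, 138), (148, 168), (150, 111), (152, 217), (154, 215), (156, 216)] [(312, 206), (314, 206), (316, 205), (318, 161), (320, 46), (322, 137), (324, 134), (326, 135)]
```

View pics/w1z.png

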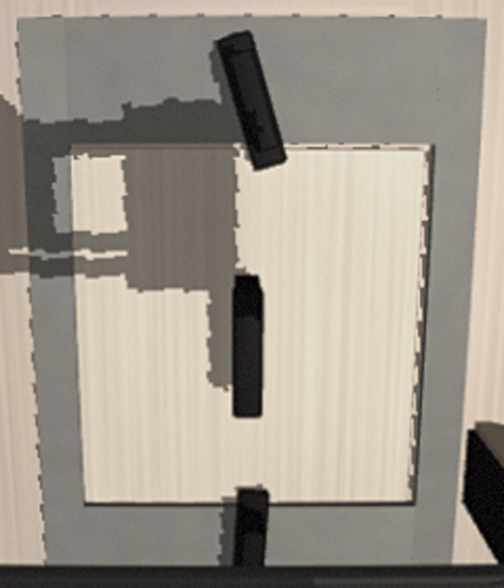

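```bash
python3 - <<'E'
from h import *
d=np.load("w1.npy",allow_pickle=True).item()
C=np.array([585,-4,125.]);F=frame(-0.163)
def on(px,n): return np.round((onplane(d,px,C+F@[0,0,n],F[:,2])-C)@F,1)[:,:2]
print("L",on([(243.5,170),(246.5,240),(249,300)],5).tolist());print("R",on([(411,170),(409,240),(405,300)],5).tolist())
print("T",on([(350,150.5),(390,150.5)],5).tolist(),"B",on([(350,318.5),(390,318.5)],5).tolist())
m=(d["img"].max(2)<60); ys,xs=np.where(m[90:165,300:350]); r=cv2.minAreaRect(np.c_[xs+300,ys+90].astype(np.float32)); P=on(cv2.boxPoints(r),11.5); print(r,P.tolist(),P.mean(0))
# right fin inner end, left/right edges at row 335
for y in (316,325,335,343): 
    x=np.where(m[y,310:350])[0]+310; print(y,x.min(),x.max(),on([(x.min(),y),(x.max()+1,y)],11.5).tolist(),on([(x.min(),y),(x.max()+1,y)],33.5).tolist())
E
```

```text
L [[-72.3, 55.7], [-72.3, -4.3], [-72.6, -59.8]]
R [[67.0, 55.5], [68.1, -4.6], [67.4, -60.2]]
T [[15.9, 71.4], [48.9, 71.4]] B [[18.3, -77.9], [54.7, -78.1]]
((329.0754699707031, 127.26412963867188), (65.10889434814453, 17.5821475982666), 74.05460357666016) [[-15.2, 112.3], [-1.9, 116.0], [12.7, 67.1], [-1.0, 63.3]] [-1.35  89.675]
316 323 337 [[-6.3, -72.4], [7.1, -72.5]] [[-6.5, -62.5], [6.0, -62.5]]
325 322 337 [[-7.1, -81.2], [7.2, -81.2]] [[-7.3, -70.7], [6.1, -70.7]]
335 321 336 [[-8.0, -91.0], [6.4, -91.1]] [[-8.1, -79.9], [5.4, -80.0]]
343 321 335 [[-8.1, -99.0], [5.5, -99.1]] [[-8.1, -87.4], [4.6, -87.5]]
```

```bash
cat >> h.py <<'E'
YAW=-0.163; F=frame(YAW)
C=np.array([585,-4,125.])+R.from_euler('z',YAW).apply([-1.5,-3.3,0])
def P(u,v,n): return list(C+F@[u,v,n])
def O(a): return list(tool_ori(F,a))
def st(s=""): print(s,"t%.1f"%robot.current_t(),"F",np.round(robot.current_contact_force(),1),"w%.3f"%robot.current_gripper_width(),"tcp",np.round((robot.current_tcp_pos()-C)@F,1))
E
cat > turn.py <<'E'
from h import *
import sys
v=float(sys.argv[1]); a0=float(sys.argv[2]); a1=1.62
st()
robot.move_ptp(P(0,v,70),O(np.pi/2+a0)); st("above")
print(robot.move_linear(P(0,v,15.5),speed=80,f_stop=8)); st("down")
robot.move_gripper(0.0); st("grip")
n=4
for k in range(1,n+1):
    robot.move_linear(P(0,v,15.5),O(np.pi/2+a0+(a1-a0)*k/n),speed=60)
    st("rot%d"%k)
robot.move_gripper(0.33); st("open")
robot.move_linear(P(0,v,80),speed=150); st("up")
E
python3 turn.py 93 0.286
```

```text
t2.4 F [ 0.5  0.9 -0.7] w0.999 tcp [ -8.4  22.6 199. ]
above t3.1 F [-0.3  0.5  0.2] w0.999 tcp [ 0.  92.7 69.9]
False
down t3.9 F [ 0.4 -0.6 -0.4] w1.002 tcp [ 0.2 93.  15.7]
grip t5.2 F [ 3.1  1.3 -0.3] w0.090 tcp [ 0.7 93.2 15.5]
rot1 t5.7 F [ 4.9  1.3 -1.2] w0.094 tcp [ 0.8 93.3 15.5]
rot2 t6.1 F [ 5.3  1.1 -1.4] w0.098 tcp [ 0.9 93.3 15.5]
rot3 t6.6 F [ 5.9  3.  -2.6] w0.095 tcp [ 1.  93.5 15.6]
rot4 t7.1 F [ 6.7  3.8 -2.2] w0.095 tcp [ 1.  93.7 15.6]
open t7.7 F [-0.1 -0.5 -0.1] w0.328 tcp [-0.1 92.9 15.5]
up t8.3 F [-0.3  0.4 -0.2] w0.330 tcp [-0. 93. 80.]
```

```bash
sed -i 's/^st()$/robot.move_gripper(0.7)/' turn.py; python3 turn.py -93 -0.07
python3 - <<'E'
from h import *
robot.move_gripper(0.7)
robot.move_ptp(P(0,20,200),O(0)); d=snap("wrist","w2.png"); np.save("w2.npy",d,allow_pickle=True); st()
E
```

```text
above t9.9 F [-0.1 -0.   0.5] w0.696 tcp [ -0.1 -93.   70.1]
False
down t10.7 F [ 0.9  0.4 -0. ] w0.694 tcp [  0.2 -92.8  15.6]
grip t11.6 F [ 1.4  0.5 -0.3] w0.096 tcp [  0.3 -93.1  15.5]
rot1 t12.2 F [ 5.7  0.8 -1.5] w0.091 tcp [  0.7 -93.1  15.5]
rot2 t12.8 F [ 7.   2.5 -1.5] w0.096 tcp [  0.9 -92.9  15.5]
rot3 t13.3 F [ 7.6  3.8 -2.8] w0.093 tcp [  1.1 -92.6  15.5]
rot4 t13.9 F [ 9.4  5.1 -2.1] w0.095 tcp [  1.1 -92.3  15.6]
open t14.5 F [-0.6 -0.4  0. ] w0.330 tcp [ -0.1 -93.1  15.5]
up t15.1 F [ 0.3 -0.2 -0.8] w0.328 tcp [ -0.  -93.1  79.9]
 t19.0 F [ 0.2  0.  -0.6] w0.700 tcp [ -0.   19.9 199.9]
```

View pics/w2.png

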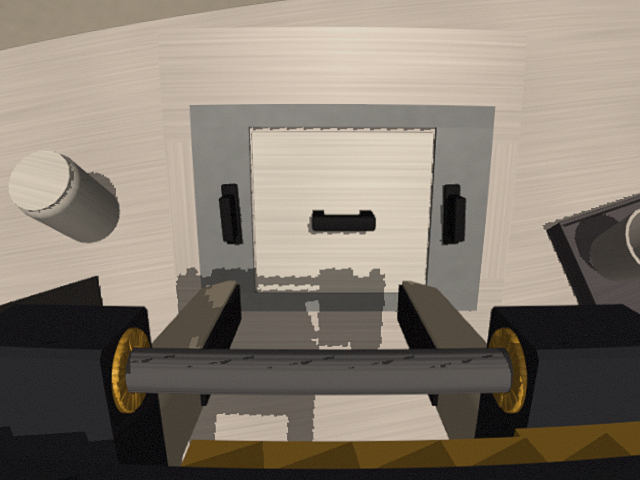

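Both buttons now lie along the slope, at about (231,214) and (454,214). The handle is at (343,221).

```bash
python3 - <<'E'
from h import *
d=np.load("w2.npy",allow_pickle=True).item(); im=d["img"]
m=(im.max(2)<60); s=m[195:240,300:390]; ys,xs=np.where(s); ys+=195; xs+=300
print(xs.min(),xs.max(),ys.min(),ys.max())
def on(px,n): return np.round((onplane(d,px,C+F@[0,0,n],F[:,2])-C)@F,1)[:,:2].tolist()
print([(y,int(im[y,343].max())) for y in range(208,236)])
for y0 in (216,231): print(y0,on([(xs.min(),y0),(xs.max()+1,y0)],39))
for x0,x1 in ((200,260),(430,480)):
    ys,xs=np.where(m[175:250,x0:x1]); r=cv2.minAreaRect(np.c_[xs+x0,ys+175].astype(np.float32)); B=np.array(on(cv2.boxPoints(r),11.5)); print(B.tolist(),B.mean(0))
t=robot.get_image("top"); mm=(t["img"].max(2)<55); b,l=blobs(mm,5000)
for i,s,c in b:
    if 100<c[0]<240:
        ys,xs=np.where(l==i); B=onz(t,cv2.boxPoints(cv2.minAreaRect(np.c_[xs,ys].astype(np.float32))),4); print(B.round(1).tolist(),B.mean(0)); e=B[1]-B[0]; print(np.linalg.norm(B-np.roll(B,1,0),axis=1), np.degrees(np.arctan2(e[1],e[0])))
    print(s)
cv2.imwrite("pics/top2.png",t["img"])
E
```

```text
312 374 211 230
[(208, 220), (209, 215), (210, 215), (211, 216), (212, 218), (213, 203), (214, 137), (215, 30), (216, 11), (217, 24), (218, 32), (219, 32), (220, 33), (221, 31), (222, 25), (223, 29), (224, 29), (225, 23), (226, 30), (227, 29), (228, 32), (229, 22), (230, 26), (231, 85), (232, 133), (233, 155), (234, 181), (235, 214)]
216 [[4.8, 24.3], [4.8, -24.2]]
231 [[-7.0, 24.4], [-7.1, -24.6]]
[[26.0, 103.1], [27.6, 86.7], [-24.2, 83.5], [-26.0, 100.5]] [ 0.85 93.45]
[[-24.5, -75.0], [33.8, -73.3], [33.2, -102.2], [-25.4, -105.1]] [  4.275 -88.9  ]
[[563.5, 494.6, 4.0], [592.9, 274.8, 4.0], [382.3, 240.6, 4.0], [351.9, 455.7, 4.0]] [472.64588278 366.40740382   4.        ]
[215.1803365  221.76165866 213.39684495 217.17733941] -82.37971131970498
[ 126  192   91   94 7113]
[ 212  204  134  224 5565]
```

View pics/top2.png

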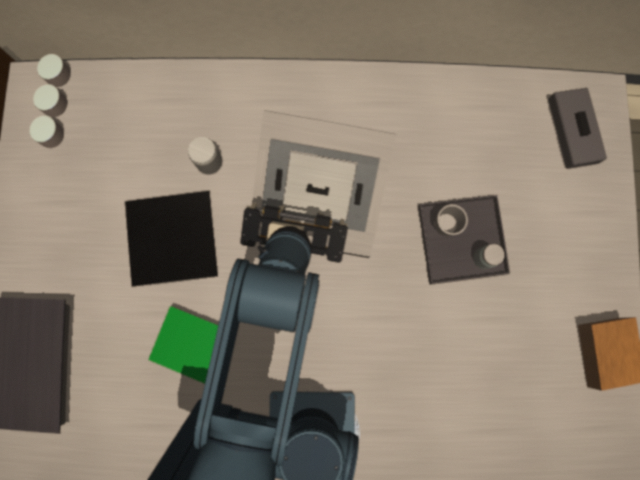

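```bash
cat >> h.py <<'E'
M=np.array([472,365,4.]); MY=0.133
def OV(yaw,a=np.pi/2):
    x=np.array([np.cos(yaw+a),np.sin(yaw+a),0]); z=np.array([0,0,-1.]); return list(R.from_matrix(np.c_[x,np.cross(z,x),z]).as_euler('xyz'))
E
python3 - <<'E'
from h import *
for z in (16,150,300): print(robot.inverse_kinematics([M[0],M[1],z],OV(MY)))
t=robot.get_image("top"); print("canister",onz(t,(203,150),110))
robot.move_ptp(P(-0.7,0,80),O(np.pi/2)); st()
print(robot.move_linear(P(-0.7,0,12),speed=80,f_stop=8)); st("down")
robot.move_gripper(0.0); st("grip")
robot.move_linear(P(-0.7,0,90),speed=60); st("lifted")
d=snap("wrist","w3.png"); snap("scene","s3.png")
E
```

```text
[ 4.71467231e-01  5.40818079e-01  1.65164565e+00 -4.44089210e-16
  9.49128926e-01  3.38467231e-01]
[ 4.71467231e-01  3.93069208e-01  1.51694738e+00 -4.44089210e-16
  1.23157607e+00  3.38467231e-01]
[ 4.71467231e-01  3.06033991e-01  1.27466049e+00 -4.44089210e-16
  1.56089817e+00  3.38467231e-01]
canister [[669.27351378 271.35258126 110.        ]]
 t20.6 F [-0.4 -0.3 -0.7] w0.697 tcp [-0.5  0.  80.2]
False
down t21.6 F [0.1 0.6 0.3] w0.699 tcp [-0.4  0.  12.3]
grip t22.4 F [-1.3 -0.8  1.2] w0.126 tcp [-1.  0. 12.]
lifted t23.9 F [ 0.7  0.1 -2.8] w0.128 tcp [-1.  -0.  89.6]
```

View pics/w3.png

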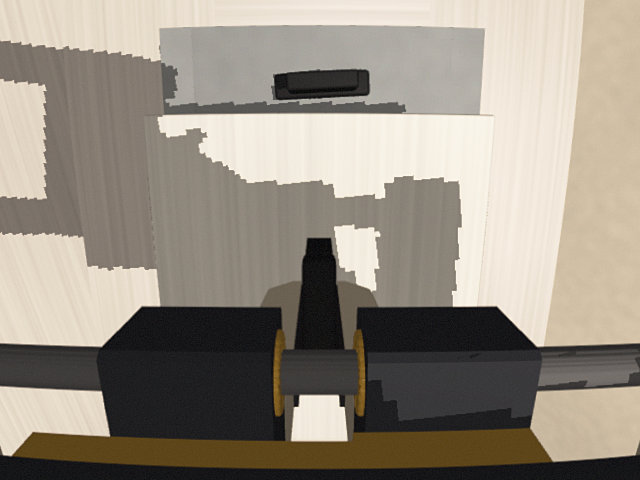

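View pics/s3.png

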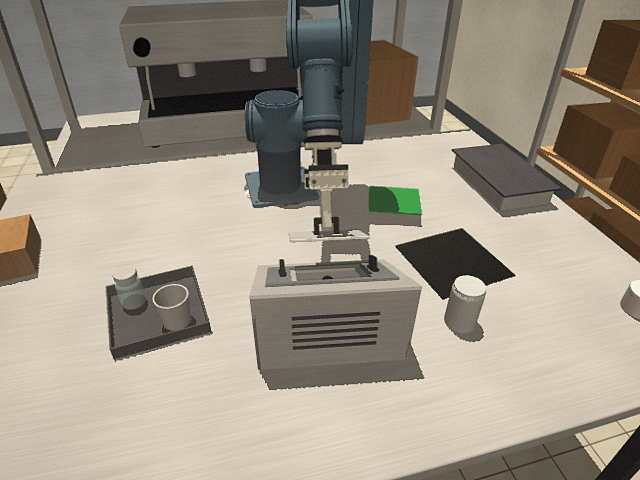

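The panel is held by the handle at scene px (328,237) and is clear of the frame. Next I carry it to the mat.

```bash
python3 - <<'E'
from h import *
p=robot.current_tcp_pos(); robot.move_linear([p[0]-10,p[1]+20,p[2]+90],speed=200)
robot.move_ptp([M[0],M[1],200],OV(MY)); st()
robot.move_linear([M[0],M[1],26],speed=150); st("near")
d=snap("scene","s4.png")
print(robot.move_linear([M[0],M[1],13],speed=15,f_stop=5)); st("touch"); print(robot.current_tcp_pos())
robot.sleep(0.3); st("held"); snap("scene","s5.png"); snap("wrist","w5.png")
E
```

```text
t25.9 F [ 0.7 -0.1 -2.2] w0.126 tcp [-108.9  348.2  149.6]
near t27.2 F [ 1.3 -0.1 -2.8] w0.126 tcp [-1.955e+02  3.495e+02 -3.000e-01]
True
touch t27.9 F [0.5 0.3 5.2] w0.126 tcp [-201.6  349.    -9.2]
[471.89702766 364.93098818  16.21215798]
held t28.2 F [-0.8  0.3  5.6] w0.127 tcp [-201.6  349.    -9.2]
```

View pics/s5.png

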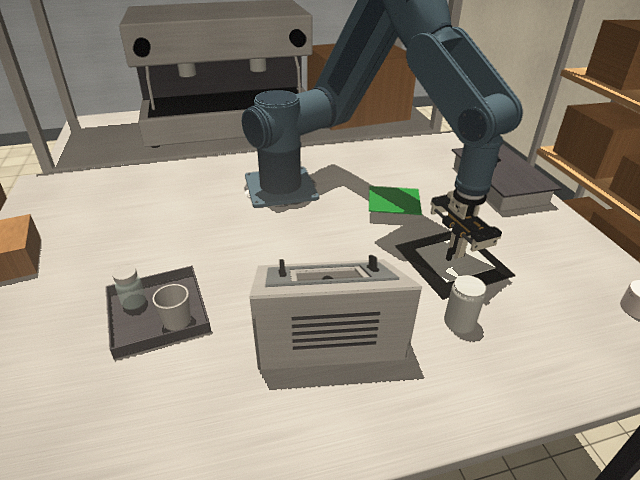

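View pics/w5.png

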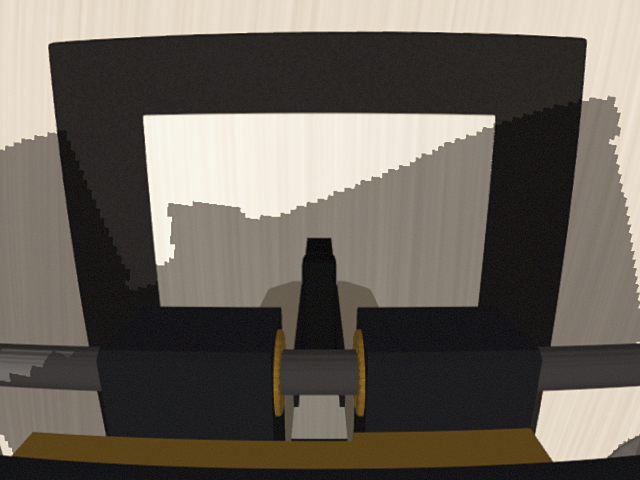

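The panel is flat on the mat at scene px (455,262). Contact came at TCP z 16.2, where 16 was expected. Now I release it and go to the switch.

```bash
python3 - <<'E'
from h import *
robot.move_gripper(0.5); st("rel")
robot.move_linear([M[0],M[1],200],speed=200); st()
robot.move_ptp(P(-60,0,150),O(0))
robot.move_gripper(0.0); st()
for n in(-35,): print(robot.inverse_kinematics(P(-45,0,n),O(0)),robot.inverse_kinematics(P(15,0,n),O(0)))
d=snap("wrist","w6.png"); np.save("w6.npy",d,allow_pickle=True); snap("scene","s6.png");snap("top","t6.png")
print(proj(d,[P(-24,0,-22),P(24,0,-22),P(60,65,0),P(-60,-65,0)]))
E
```

```text
rel t29.1 F [-0.4  1.1  1.2] w0.495 tcp [-202.8  348.4   -9.7]
 t30.2 F [-0.4 -0.7 -0.6] w0.500 tcp [-110.8  348.6  149.1]
 t32.4 F [ 0.1  0.1 -0.1] w0.004 tcp [-6.0e+01 -1.0e-01  1.5e+02]
[-0.22572321  0.22482911  2.16714049  0.13850973  0.22899448  1.38152037] [-0.21792315  0.24685034  2.02251229  0.08006247  0.35031741  1.44800083]
[[317.63693624 174.04500829]
 [317.51510261 110.43709067]
 [223.66017104  56.64132311]
 [404.27087553 225.20772625]]
```

View pics/w6.png

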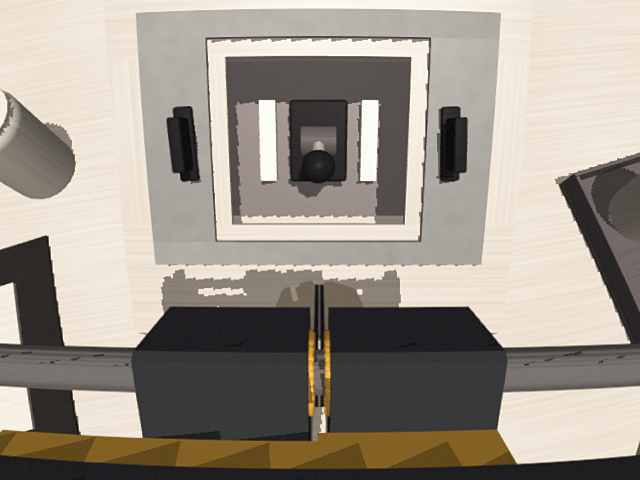

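View pics/t6.png

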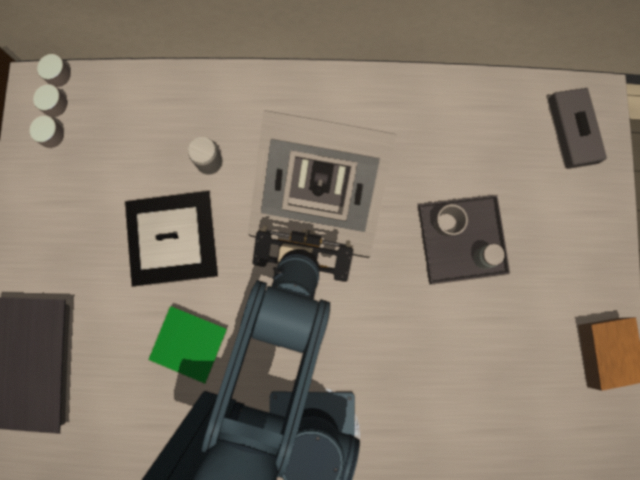

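Panel on mat, centred by eye: top px handle (167,237), mat centre (171,238). The switch knob is at wrist px (318,165), leaning down-slope.

```bash
python3 - <<'E'
from h import *
d=np.load("w6.npy",allow_pickle=True).item()
def on(px,n): return np.round((onplane(d,px,C+F@[0,0,n],F[:,2])-C)@F,1)[:,:2].tolist()
print(on([(301,165),(335,165),(318,148),(318,182),(318,165)],-30), on([(318,224),(318,240)],0), on([(318,224)],-10))
for u in(-48,-46,-44):
  for n in (-38,-35,-32,-29):
    q=robot.inverse_kinematics(P(u,0,n),O(0)); print(u,n,None if q is None else q[4].round(3))
E
```

```text
[[-17.6, 13.2], [-17.6, -13.8], [-4.3, -0.3], [-31.1, -0.3], [-17.6, -0.3]] [[-59.0, -0.3], [-71.4, -0.2]] [[-61.2, -0.2]]
-48 -38 None
-48 -35 0.223
-48 -32 0.23
-48 -29 0.237
-46 -38 0.22
-46 -35 0.227
-46 -32 0.234
-46 -29 0.241
-44 -38 0.224
-44 -35 0.231
-44 -32 0.238
-44 -29 0.245
```

```bash
python3 - <<'E'
from h import *
robot.move_linear(P(-46,0,40),speed=150)
s=robot.move_linear(P(-46,0,-33),speed=60,f_stop=5); print(s); st("in")
if not s:
    print(robot.move_linear(P(18,0,-33),speed=30,f_stop=12)); st("push"); snap("wrist","w7.png")
E
```

```text
False
in t34.8 F [ 0.4 -0.   0.8] w0.007 tcp [-45.7   0.  -32.7]
True
push t36.3 F [ 0.1 -0.2  0.2] w0.007 tcp [  2.1   0.2 -33.6]
```

```bash
python3 - <<'E'
from h import *
st()
print(robot.move_linear(P(14,0,-33),speed=25,f_stop=15)); st("push2")
print(np.round((robot.current_tcp_pos()-C)@F,1))
robot.move_linear(P(-15,0,-33),speed=100);robot.move_linear(P(-46,0,60),speed=150)
robot.move_linear(P(-60,0,150),speed=150)
d=snap("wrist","w8.png"); np.save("w8.npy",d,allow_pickle=True); st()
E
```

```text
t36.4 F [ 0.2 -0.9  0.5] w0.005 tcp [  2.    0.2 -33.7]
True
push2 t36.8 F [1.  0.6 0.6] w0.005 tcp [  2.1   0.5 -34.2]
[  2.1   0.5 -34.2]
 t38.7 F [ 0.1  0.1 -0.1] w0.002 tcp [-60.5  -0.  149.1]
```

View pics/w8.png

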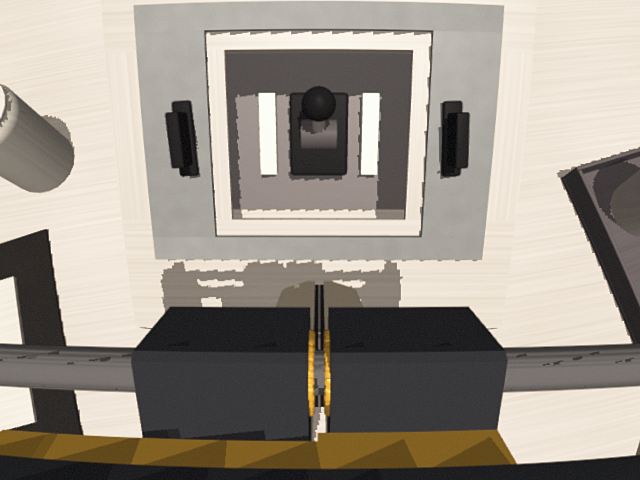

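```bash
python3 - <<'E'
from h import *
for f,y in (("w6.npy",None),("w8.npy",None)):
    d=np.load(f,allow_pickle=True).item(); im=d["img"]
    x=[ (r,int(im[r,318].max())) for r in range(80,190,2)]
    y=165 if f=="w6.npy" else 104
    for n in (-22,-30): print(f,n,((onplane(d,[(318,y-17),(318,y),(318,y+17)],C+F@[0,0,n],F[:,2])-C)@F).round(1)[:,0])
    # angle from tip-ball projections: ball centre at L from pivot (n=-66)
    for L in (38,42,46,50):
        th=np.arange(-.5,.51,.01); p=proj(d,[P(L*np.sin(t),0,-66+L*np.cos(t)) for t in th]); print(L,round(th[np.abs(p[:,1]-y).argmin()]+.5,2),end=' ')
    print()
E
```

```text
w6.npy -22 [ -4.  -17.  -30.2]
w6.npy -30 [ -4.3 -17.6 -31.1]
38 0.01 42 0.07 46 0.12 50 0.16 
w8.npy -22 [36.3 24.  11.6]
w8.npy -30 [36.8 24.3 11.6]
38 1.0 42 1.0 46 1.0 50 1.0
```

The switch is at its up-slope stop: the knob is at (318,104), which puts u at about 24. I check the panel and the bystanders once more, then hand in.

```bash
python3 - <<'E'
from h import *
d=snap("top","t9.png"); im=d["img"]; s=im[205:272,136:208].min(2)>110
ys,xs=np.where(s); r=cv2.minAreaRect(np.c_[xs+136,ys+205].astype(np.float32)); B=onz(d,cv2.boxPoints(r),9); print("panel",B.mean(0),np.linalg.norm(B-np.roll(B,1,0),axis=1))
a=cv2.imread("pics/top0.png").astype(int)
for n,(x,y) in dict(can=(203,152),cup=(452,219),jar=(492,255)).items(): print(n,np.abs(a[y-18:y+18,x-18:x+18]-im[y-18:y+18,x-18:x+18]).mean())
st(); robot.hand_in()
E
```

```text
panel [472.0989682  369.03948167   9.        ] [142.77620664 151.83124845 141.89183106 149.74852796]
can 14.391203703703704
cup 9.88477366255144
jar 11.068415637860083
 t38.8 F [ 0.2  0.3 -0.4] w0.010 tcp [-60.6  -0.  149. ]
the job is handed in; nothing more can be done
```

View pics/t9.png

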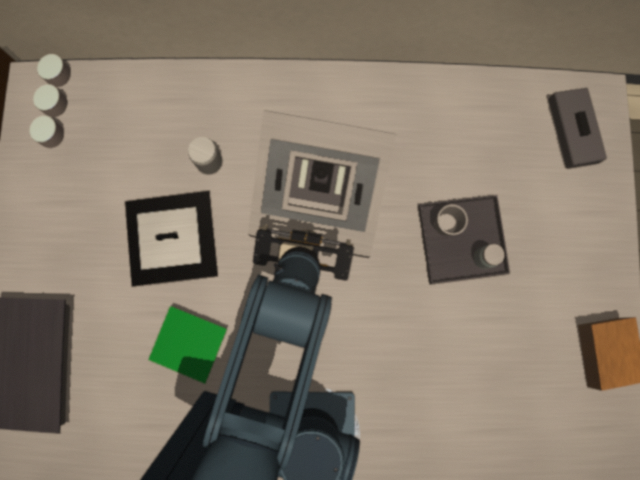

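I finished the job and handed it in at about 38.8 s. I turned both buttons to about 1.6 rad and lifted the panel out by its handle. I lowered it flat onto the mat under about 5 N before letting go, then pushed the toggle to its up-slope stop.

**Last checks:**
- **Panel:** its centre measures about 4 mm from the mat's centre, and its sides came out at about 142 x 151 mm.
- **Switch:** the knob sits about 24 mm up-slope in the wrist picture, which corresponds to a switch angle of about 1.0 rad.
- **Buttons:** the pictures show both lying along the slope.
- **Cup, jar and canister:** they stand at the same pixels as at the start in the final top view. My pixel-difference check on them was inconclusive: it read 10 to 14 grey levels, probably from lighting and noise, so I went by the picture.
- **Arm:** it was clear of everything, with the tool force near zero.

**One disagreement:** after the two switch pushes stopped on their force limits (12 and 15 N), the force reading was back near zero. I settled the switch position by picture instead.

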